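Index the painting stand to its next hole

ROBOT

A 7-joint arm with a two-finger parallel gripper is mounted at the origin on a cart in front of the work surface, level with it; the furniture and walls round the work are solid. World frame = base frame: x ahead of the robot, y to its left, z up, the work surface at z = 0. Lengths are in m, angles in rad, forces in N, time in s.
With the tool pointing down it reaches from about 0.4 to 0.875 m from the base axis. Payload 19.3 kg.
Tool frame: the origin (TCP) lies at the very end of the fingers, on their centre line; the grasp point (between the pads) lies 19 mm behind it; z points along the fingers, y is the line along which they close (so a half turn about z gives the same grasp; the last joint's range is limited). The gripper opens to 85 mm and grips with 20 to 120 N. Pads are 22 mm wide; open, the fingers measure 114 mm over their backs; the gripper's body (76 mm by 85 mm) begins 54 mm behind the grasp point. The pads swing forward as they close: fully open they stand 13 mm farther back than shut.
Start: joints at [1.049, 0.521, -0.036, 1.599, 0.021, 1.021, -0.113], TCP at [0.273, -0.562, 0.231] pointing down, gripper open.
Joint ranges: [-2.91, 2.91], [-0.3, 2.13], [-1.5, 1.42], [0.17, 2.43], [-1.26, 4.41], [0.16, 1.93], [-2.52, 2.52]. Speed limits (rad/s): [1.89, 1.89, 2.39, 2.39, 3.01, 3.01, 3.01].

INTERFACE

Orientations are given as [roll, pitch, yaw] about the fixed x, y, z axes, in that order (R = Rz(yaw) Ry(pitch) Rx(roll)).
In Python, from workcell import bot gives the robot as it stands.
- The arm moves only by the shell command python3 -m crank 'ROWS' [FORCE]. ROWS is a JSON object of lists of equal length, an entry for each row: "travel": the shift along the world's x, y, z in cm, a list of three; "turn": the turn, a rotation vector about the world's x, y, z in degrees, a list of three; "gripper": the closure, from 0 (fully open) to 1 (shut). A call has exactly 5 rows; each row is the pose to reach, as a shift and turn from the pose commanded when the call began; what a row does not reach only later rows make up. A row lasts 1/10 s, in which the tool goes at most 50 mm and 8.59 degrees, less where a joint would pass 70% of its speed; a pose out of reach is approached as far as the arm can. A call with a gripper value outside its range is refused whole. The fingers move at their own pace and stop on an object; FORCE is the grip in N (left out, the last holds). Time passes only in rows, so rows that repeat a pose let the fingers close, or fill a call up. It gives the time, the measured TCP pose, the force, the opening and the grip force at its end, in the units of the state.
- bot.observe(): the state, without advancing time (a new reading comes with each control period).
- bot.grab_frame(name): name is "scene" or "top"; returns a dict with "pixels" (400x640x3 uint8, red, green, blue), "fx", "fy", "cx", "cy" (pixels), "extrinsics" (4x4, takes a point from world to camera coordinates). Camera axes: x right, y down, z forward; pixel columns grow to the right and rows downward; lengths in m; the calibration is good to about 2 mm. A picture is of the moment at which its call begins. There is no depth.
- bot.job_done(): hands the job in; it is judged then, once.
The state is a dict: "clock": time; "qpos": joint angles; "qd": joint speeds; "joint_efforts": joint torques, N m; "position": TCP position; "tool_rot": TCP orientation; "force": force on the tool from outside, world axes, zero at the start; "moment": the same for the moment, N m; "grip_width": finger opening in m; "finger_force": force on a finger pad.
Only numpy, scipy, OpenCV 4.12 (cv2) and the standard library are available. Lean on these libraries where they do the work, as an engineer would, in place of code of your own. Each camera call takes 0.05 s, during which the arm holds its last target. There are 200 camera calls.

TASK

Turn the model painting stand on to its next position: draw its spring pin by the red knob, swing the arm anticlockwise (seen from above) just off the hole, let the pin down onto the plate, and push the arm on with the pin riding on the plate until it snaps fully home in the next hole, not one beyond. Go gently, so that the pin is never forced against the plate or the side of a hole, and leave the red tool shed standing on the turntable and the things round about as they are.

Things in the scene. Friction and masses are not known exactly. Their poses are not given: they have to be found in the camera images.
- stand: Fixed stand on three legs: round light-wood board, 240 mm across, 8 mm thick, its underside 65 mm above the table; origin there, on the turntable's vertical axis, z up; -x points to the start hole. A flat index plate lies on it, 74 to 96 mm from the axis, face 85 mm above the table: a bare aluminium piece with the start hole, then, anticlockwise, a blue segment (0.4 mm higher) with two holes.
- start_hole (a point): Mouth of the start hole in the aluminium plate. All holes are square, 10 mm wide, brass-lined, 85 mm from the axis. The blue segment is clamped at another angle each time: its first hole, the next hole, is 38 to 62 degrees (0.66 to 1.08 rad) anticlockwise of this one, its second 36 degrees farther. Its three brass thumb screws (tops 85 mm above the table) stand 106 mm from the axis.
- platter (a joint): Angle of the white turntable and its arm, rad: 0 with the pin in the start hole, growing anticlockwise from above. It stays where left; pushing it at the knob takes about 1 N, about 2 N with the pin riding on the plate. The disc is 86 mm wide; a steel arm, 16 mm wide and 89 to 98 mm above the table, ends in an 18 mm round bushing (top at 104.5 mm) round the pin, 85 mm from the axis.
- pin (a joint): How far the spring pin is drawn upward, m: 0 fully home in a hole, about 0.008 with its tip riding on the plate, 0.014 fully drawn (stop). Its tip is clear of the plate from 0.009. The spring presses it down with 3 N at 0 and 6.5 N at 0.014.
- knob_center (a point): Centre of the red ribbed knob on top of the pin: an upright cylinder 20 mm in diameter and 20 mm high, its centre 118 mm above the table when the pin is home. It moves up with the pin and round with the arm, 85 mm from the axis.
- pin_tip: The steel pin under the knob, 8 mm in diameter with a round end; the origin is its lowest point, 77 mm above the table when home (8 mm below the plate's face). It has 1 mm of play to either side in a hole. It is spoilt by more than 25 N against the plate or a hole's side.
- platter_center (a point): Centre of the top face of the white turntable disc, on the axis, 99 mm above the table.
- shed: Loose red model tool shed with a brown roof, 46 x 58 x 38 mm, standing on the middle of the turntable and turning with it; origin at the centre of its underside.
- paint_jar_0: Loose red enamel jar with white lid, 30 mm wide, 36 mm high, on the table; origin under its centre. A bystander.
- truck_red: Loose red model pickup, 22 x 56 x 23 mm, on the table; origin under its centre. A bystander.
- pickup_blue: Loose blue model pickup, 22 x 56 x 23 mm, on the table; origin under its centre. A bystander.
- paint_jar_1: Loose dark green enamel jar with white lid, 30 mm wide, 36 mm high, on the table; origin under its centre. A bystander.
Mind the look-alikes: they are no part of the job. There is more than one size of the shed; the job needs the largest.

How it is judged:
On the way, in this order (a step that is already met when the one before it is completed fails the run):
1. the pin is drawn clear of the plate at the start hole (value of joint pin above 0.0085 m and value of joint platter below 0.1 rad), for 0.1 s.
2. just off the start hole (0.12 to 0.42 rad), the pin is let down onto the plate (value of joint platter between 0.12 and 0.42 rad and value of joint pin above 0.006 m and contact force between pin_tip and anything else above 1 N), for 0.2 s.
3. the pin rides on the plate as the arm nears the next hole (beyond 0.45 rad) (value of joint platter above 0.45 rad and value of joint pin above 0.006 m and contact force between pin_tip and anything else above 1 N), for 0.1 s.
At the end, for the whole second after the job is handed in: The pin is fully home (drawn less than 1.5 mm) in the next hole anticlockwise (turntable between 0.6 and 1.15 rad from its start), and the shed stands upright on the turntable, within 20 mm of its centre (value of joint pin below 0.0015 m and value of joint platter between 0.6 and 1.15 rad and horizontal distance between shed and platter_center below 0.02 m and height (world z) of shed above 0.095 m and angle between shed's own z axis and vertical below 0.1 rad); the robot touches nothing.
It fails at once if the pin is forced against the plate or a hole's side (over 25 N) (contact force between pin_tip and anything else above 25 N).
It fails at once if the arm goes past the next hole (over 1.2 rad) (value of joint platter above 1.2 rad).
It fails at once if the shed is tipped or thrown off (angle between shed's own z axis and vertical above 0.35 rad or height (world z) of shed below 0.085 m).
It fails at once if the jars or cars round about are moved by more than 20 mm (distance of any of paint_jar_0, paint_jar_1, truck_red, pickup_blue from where it was at the start of the episode above 0.02 m).
It also fails if it takes over 48 s, if anything falls off the work surface, if the arm or the gripper's body presses on something with over 40 N, if the wrist force passes 120 N, or if a joint passes its speed limit or range.

## Working session

There is one attempt and no reset: what is moved stays moved. The work goes in short steps, Python scripts to look and compute and a shell command to move; the robot and the scene stay as the last step left them, time stands still between calls to the robot, and variables do not carry over. Pictures are saved under pics/ and viewed, at most 10 in all, crops included, and the job is handed in when it is done.

```bash
mkdir -p pics; ls; python3 - <<'E'
from workcell import bot
import cv2,pickle
for n in("scene","top"):
    f=bot.grab_frame(n); pickle.dump(f,open(f"pics/{n}0.pkl","wb")); cv2.imwrite(f"pics/{n}0.png",f["pixels"][:,:,::-1])
    print(n,f["fx"],f["cx"],f["cy"],f["extrinsics"].round(4).tolist() if hasattr(f["extrinsics"],"round") else f["extrinsics"])
print(bot.observe())
E
```

```text
pics
scene 479.43682655047 325.7178029713346 195.32110401602196 [[-0.4891, -0.8722, 0.0099, 0.2338], [-0.4623, 0.2496, -0.8509, 0.345], [0.7396, -0.4207, -0.5253, 0.7795], [0.0, 0.0, 0.0, 1.0]]
top 519.0807908254341 318.3554303966176 192.15921524670378 [[-0.0107, -0.9996, 0.0274, -0.0549], [-0.9859, 0.006, -0.1675, 0.5437], [0.1673, -0.0288, -0.9855, 1.1238], [0.0, 0.0, 0.0, 1.0]]
{'clock': 0.1, 'qpos': array([ 1.04877494,  0.52197335, -0.03633476,  1.5999059 ,  0.02119008,
        1.02109199, -0.1128167 ]), 'qd': array([ 0.00045081, -0.00327755, -0.00146652, -0.00074495, -0.00135824,
        0.00258671, -0.0015234 ]), 'joint_efforts': array([ 3.35004850e-03, -9.28481770e+01,  1.98381163e+00, -3.70529616e+01,
        1.81412202e-02,  5.26465155e-03,  4.62175467e-05]), 'position': array([ 0.27273386, -0.56204291,  0.23078754]), 'tool_rot': array([-3.14060011e+00,  5.58444702e-05,  4.51794089e-01]), 'force': array([ 0.18264203,  0.29965536, -0.25251111]), 'moment': array([-0.01725512, -0.01057992, -0.03859483]), 'finger_force': 0.0, 'grip_width': 0.08570475398110049}
```

View pics/scene0.png

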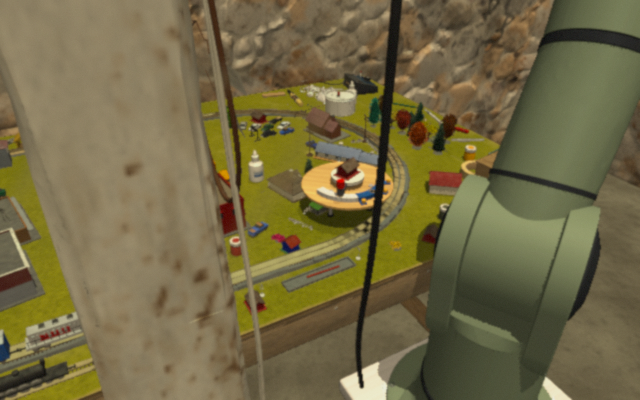

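View pics/top0.png

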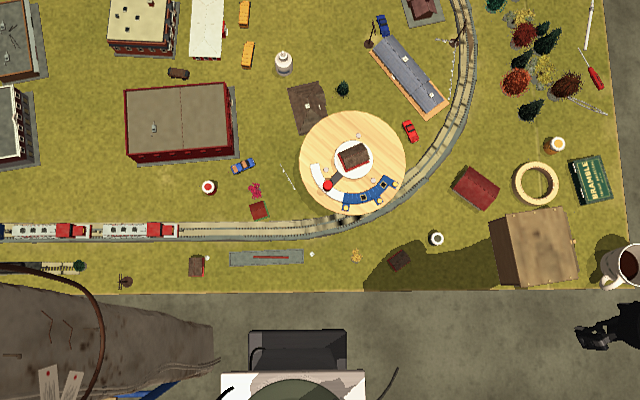

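The top view shows the stand's centre near pixel (352,160), with the shed on it. The red knob is at (327,185), and the blue segment runs anticlockwise (right and down) to about (395,185).

```bash
cat > h.py <<'E'
import numpy as np,cv2,pickle
def ray(f,uv,z):
    E=np.array(f["extrinsics"]);R,t=E[:3,:3],E[:3,3]
    c=-R.T@t; d=R.T@np.array([(uv[0]-f["cx"])/f["fx"],(uv[1]-f["cy"])/f["fy"],1.])
    return c+d*(z-c[2])/d[2]
def proj(f,p):
    E=np.array(f["extrinsics"]);q=E[:3,:3]@np.array(p)+E[:3,3]
    return np.array([f["fx"]*q[0]/q[2]+f["cx"],f["fy"]*q[1]/q[2]+f["cy"]])
def blobs(f,lo,hi,box,amin=8):
    hsv=cv2.cvtColor(f["pixels"],cv2.COLOR_RGB2HSV); x0,y0,x1,y1=box
    m=cv2.inRange(hsv,np.array(lo),np.array(hi)); k=np.zeros_like(m); k[y0:y1,x0:x1]=m[y0:y1,x0:x1]
    n,l,s,c=cv2.connectedComponentsWithStats(k)
    return k,[(s[i].tolist(),c[i]) for i in range(1,n) if s[i][4]>=amin]
E
python3 - <<'E'
from h import *
f=pickle.load(open("pics/top0.pkl","rb")); box=(290,100,415,225)
k,_=blobs(f,(0,0,0),(179,255,255),box)
hsv=cv2.cvtColor(f["pixels"],cv2.COLOR_RGB2HSV)
# board: wood
m,b=blobs(f,(10,50,170),(25,150,255),box)
pts=cv2.convexHull(cv2.findNonZero(cv2.morphologyEx(m,cv2.MORPH_OPEN,np.ones((3,3)))))
e=cv2.fitEllipse(pts); print("board",e,ray(f,e[0],.073))
W=np.array([ray(f,p[0],.073)[:2] for p in pts]); (cx,cy),r=cv2.minEnclosingCircle((W*1000).astype(np.float32)); print("board world",cx,cy,r)
for nm,lo,hi,z in(("red",(0,170,120),(8,255,255),.128),("blue",(100,120,60),(125,255,255),.0854),("white",(0,0,200),(179,40,255),.099)):
    for s,c in blobs(f,lo,hi,box)[1]: print(nm,s,c.round(1),ray(f,c,z).round(4))
c=f["pixels"][100:225,290:415,::-1]; cv2.imwrite("pics/topcrop.png",cv2.resize(c,(600,600),interpolation=cv2.INTER_CUBIC))
g=pickle.load(open("pics/scene0.pkl","rb"))["pixels"][140:230,280:415,::-1]; cv2.imwrite("pics/scrop.png",cv2.resize(g,(800,533),interpolation=cv2.INTER_CUBIC))
E
```

```text
board ((355.96697998046875, 162.0964813232422), (105.71630096435547, 177.6104736328125), 57.25809097290039) [ 0.60627199 -0.14332633  0.073     ]
board world 609.9051513671875 -135.5562286376953 198.28492736816406
red [402, 120, 13, 23, 133] [409.8 130.3] [ 0.6632 -0.2551  0.128 ]
red [338, 153, 31, 19, 80] [350.7 163.9] [ 0.5898 -0.1262  0.128 ]
red [323, 180, 10, 10, 74] [327.4 184.5] [ 0.5457 -0.0762  0.128 ]
blue [342, 175, 54, 35, 469] [366.9 193.3] [ 0.5335 -0.1643  0.0854]
white [305, 104, 5, 4, 11] [307.2 105.9] [ 0.7282 -0.0353  0.099 ]
white [356, 134, 5, 4, 12] [358.  135.2] [ 0.6609 -0.1465  0.099 ]
white [334, 141, 39, 38, 539] [352.5 161.6] [ 0.6014 -0.133   0.099 ]
white [310, 163, 15, 26, 208] [317.1 174.3] [ 0.5736 -0.0556  0.099 ]
white [324, 168, 4, 4, 14] [325.5 169.3] [ 0.5846 -0.074   0.099 ]
white [371, 179, 5, 4, 14] [372.7 180.1] [ 0.5601 -0.1761  0.099 ]
white [327, 188, 17, 13, 140] [335.6 194.3] [ 0.5295 -0.0951  0.099 ]
```

View pics/topcrop.png

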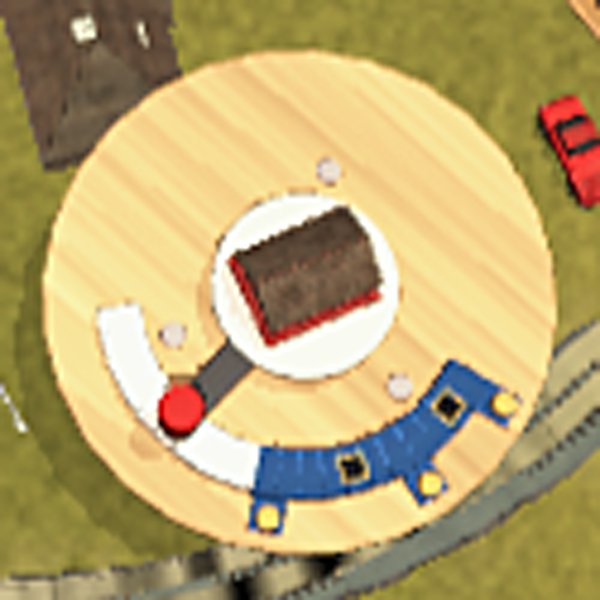

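View pics/scrop.png

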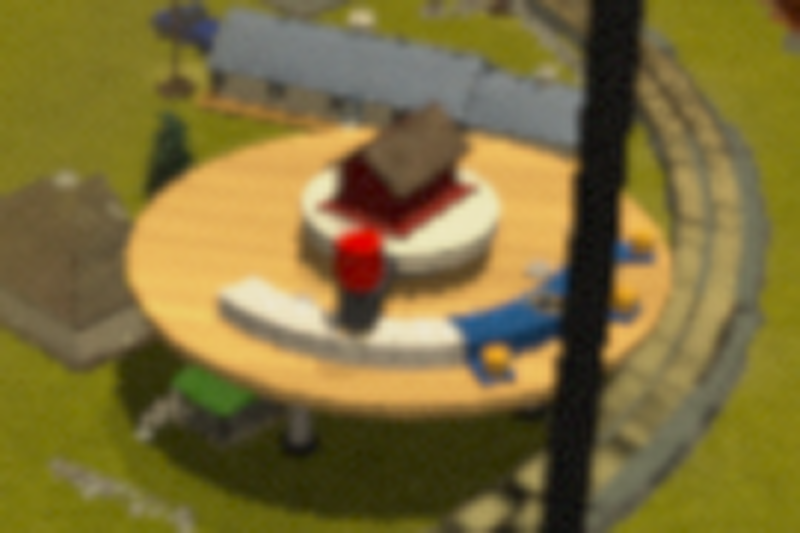

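The top crop shows the disc centre near crop (306,287) and the knob at (181,408). The first hole in the blue is at (352,467) and the second at (448,404). The scene crop shows the same knob at (358,260), with the pin home.

```bash
python3 - <<'E'
from h import *
f=pickle.load(open("pics/top0.pkl","rb")); s=pickle.load(open("pics/scene0.pkl","rb")); box=(290,100,415,225)
px=lambda x,y:((x+.5)/4.8-.5+290,(y+.5)/4.8-.5+100)
from scipy.optimize import least_squares
def circ(W):
    r=least_squares(lambda p:np.hypot(W[:,0]-p[0],W[:,1]-p[1])-p[2],[*W.mean(0),.1],loss="soft_l1",f_scale=.001).x; return r
# disc: white component hull ; board: hull of eye-picked edge
m,b=blobs(f,(0,0,200),(179,40,255),(334,141,373,179)); h=cv2.convexHull(cv2.findNonZero(m))[:,0]
C=circ(np.array([ray(f,p,.099)[:2] for p in h])); print("disc",C)
B=circ(np.array([ray(f,px(*p),.073)[:2] for p in[(45,287),(65,180),(130,105),(200,65),(290,50),(400,78),(490,140),(545,225),(556,300)]])); print("board",B)
k=ray(f,(327.4,184.5),.128)[:2]
print("knob top",k, "scene knob:", [ (st,c.round(1),ray(s,c,.118).round(4)) for st,c in blobs(s,(0,190,150),(8,255,255),(325,165,360,205))[1]])
h1=ray(f,px(352,467),.0854)[:2];h2=ray(f,px(448,404),.0854)[:2]
for c in(C[:2],B[:2]):
    a=[np.arctan2(*(p-c)[::-1]) for p in(k,h1,h2)]; print("r",[np.linalg.norm(p-c).round(4) for p in(k,h1,h2)],"ang",np.round(a,3),"d",a[1]-a[0],a[2]-a[1])
print(h1,h2)
E
```

```text
disc [ 0.60733493 -0.13462944  0.04223397]
board [ 0.60664587 -0.13330316  0.12077229]
knob top [ 0.54567174 -0.07629189] scene knob: [([337, 178, 7, 5, 27], array([340.6, 180.3]), array([ 0.5614, -0.0871,  0.118 ]))]
r [np.float64(0.0849), np.float64(0.0843), np.float64(0.0842)] ang [ 2.384 -2.892 -2.249] d -5.275526599938322 0.6424157742767371
r [np.float64(0.0835), np.float64(0.084), np.float64(0.0848)] ang [ 2.39  -2.874 -2.233] d -5.264068250651537 0.6412259671700329
[ 0.52562236 -0.15549121] [ 0.55448527 -0.20019641]
```

```bash
python3 - <<'E'
from h import *
f=pickle.load(open("pics/top0.pkl","rb")); s=pickle.load(open("pics/scene0.pkl","rb"))
print("scene pred knob 0.118,.128,.108",[proj(s,(.5457,-.0763,z)).round(1) for z in(.118,.128,.108)])
m,b=blobs(s,(0,150,90),(10,255,255),(325,160,355,205),3); print([(st,c.round(1)) for st,c in b])
print("tcp px",proj(f,(.273,-.562,.231)), "box corner table",ray(f,(490,285),0.),ray(f,(490,215),.1))
E
python3 -m crank '{"travel":[[0,0,4],[0,0,8],[0,0,12],[0,0,16],[0,0,20]],"turn":[[0,0,0],[0,0,0],[0,0,0],[0,0,0],[0,0,0]],"gripper":[0.5,0.5,0.5,0.5,0.5]}' 20
```

```text
scene pred knob 0.118,.128,.108 [array([340.1, 184.2]), array([340.2, 180.6]), array([340. , 187.8])]
[([336, 173, 19, 16, 119], array([341.9, 181. ]))]
tcp px [594.83960443 318.17211565] box corner table [ 0.33247596 -0.45296616  0.        ] [ 0.48206459 -0.42725969  0.1       ]
clock: 0.6
position: [0.2726, -0.5619, 0.4328]
tool_rot: [-3.141, 0.0, 0.452]
force: [0.9, -0.2, 1.2]
grip_width: 0.0424
finger_force: 0.0
```

```bash
python3 -m crank '{"travel":[[2,4,0],[5,8,0],[7.5,12.5,0],[10,17,0],[12.5,21.5,0]],"turn":[[0,0,2],[0,0,4],[0,0,6],[0,0,8],[0,0,10]],"gripper":[0.5,0.5,0.5,0.5,0.5]}'
python3 -m crank '{"travel":[[2.5,4,0],[5,8.5,0],[7.5,13,0],[9.5,17.5,0],[12,22,0]],"turn":[[0,0,2],[0,0,4],[0,0,6],[0,0,9],[0,0,10.9]],"gripper":[0.5,0.5,0.5,0.5,0.5]}'
```

```text
clock: 1.1
position: [0.3962, -0.3492, 0.4312]
tool_rot: [-3.141, 0.0, 0.628]
force: [1.9, -0.7, 0.2]
grip_width: 0.0428
finger_force: 0.0
clock: 1.6
position: [0.5141, -0.1324, 0.4313]
tool_rot: [3.142, 0.0, 0.818]
force: [1.4, -1.4, 0.5]
grip_width: 0.0427
finger_force: 0.0
```

```bash
python3 -m crank '{"travel":[[1.4,2.5,-3],[2.8,5.1,-7],[2.8,5.1,-11],[2.8,5.1,-15],[2.8,5.1,-18]],"turn":[[0,0,0],[0,0,0],[0,0,0],[0,0,0],[0,0,0]],"gripper":[0.5,0.5,0.5,0.5,0.5]}'
python3 -m crank '{"travel":[[0,0,-2],[0,0,-4],[0,0,-6],[0,0,-6],[0,0,-6]],"turn":[[0,0,0],[0,0,0],[0,0,0],[0,0,0],[0,0,0]],"gripper":[0.5,0.5,0.5,0.5,0.5]}'
python3 - <<'E'
from h import *
from workcell import bot
print(bot.observe()["position"],bot.observe()["tool_rot"])
for n in("scene","top"):
    f=bot.grab_frame(n); pickle.dump(f,open(f"pics/{n}1.pkl","wb"))
    u,v=proj(f,(.5457,-.0763,.15)).astype(int); c=f["pixels"][v-50:v+50,u-65:u+65,::-1]; cv2.imwrite(f"pics/{n}1.png",cv2.resize(c,(650,500)))
a,b=[cv2.imread(f"pics/{n}1.png") for n in("scene","top")]; cv2.imwrite("pics/both1.png",cv2.resize(np.hstack([a,b]),(800,308)))
E
```

```text
clock: 2.1
position: [0.541, -0.0831, 0.2488]
tool_rot: [-3.14, 0.001, 0.817]
force: [0.6, -0.5, 0.4]
grip_width: 0.0429
finger_force: 0.0
clock: 2.6
position: [0.5419, -0.0833, 0.1916]
tool_rot: [-3.141, 0.0, 0.817]
force: [-0.0, -0.2, 0.1]
grip_width: 0.043
finger_force: 0.0
[ 0.54192721 -0.08331373  0.19156629] [-3.14109442e+00  2.20443879e-04  8.16592843e-01]
```

View pics/both1.png

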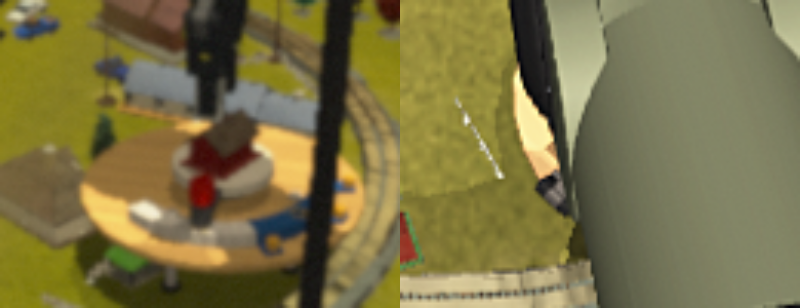

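The scene crop shows the gripper's fingers above the stand, with the shed and knob (200,195) undisturbed. The top view is blocked by the arm. I'm correcting by (+4,+7) mm and going down.

```bash
python3 -m crank '{"travel":[[0.2,0.3,0],[0.4,0.7,0],[0.4,0.7,-2],[0.4,0.7,-4],[0.4,0.7,-5]],"turn":[[0,0,0],[0,0,0],[0,0,0],[0,0,0],[0,0,0]],"gripper":[0.5,0.5,0.5,0.5,0.5]}'
python3 -m crank '{"travel":[[0,0,-1],[0,0,-2],[0,0,-3],[0,0,-3.2],[0,0,-3.2]],"turn":[[0,0,0],[0,0,0],[0,0,0],[0,0,0],[0,0,0]],"gripper":[0.5,0.5,0.5,0.5,0.5]}'
```

```text
clock: 3.2
position: [0.5457, -0.0759, 0.1403]
tool_rot: [-3.141, 0.001, 0.817]
force: [0.2, -0.3, 0.3]
grip_width: 0.0427
finger_force: 0.0
clock: 3.7
position: [0.5459, -0.0763, 0.1091]
tool_rot: [-3.141, 0.0, 0.817]
force: [0.6, 0.1, -0.8]
grip_width: 0.043
finger_force: 0.0
```

```bash
python3 -m crank '{"travel":[[0,0,0],[0,0,0],[0,0,0],[0,0,0],[0,0,0]],"turn":[[0,0,0],[0,0,0],[0,0,0],[0,0,0],[0,0,0]],"gripper":[0.6,0.7,0.75,0.8,0.85]}' 20
```

```text
clock: 4.2
position: [0.5467, -0.0768, 0.1098]
tool_rot: [3.14, -0.001, 0.816]
force: [3.4, -3.7, 2.8]
grip_width: 0.0191
finger_force: 19.9
```

```bash
python3 -m crank '{"travel":[[0,0,0.3],[0,0,0.6],[0,0,0.9],[0,0,1.15],[0,0,1.15]],"turn":[[0,0,0],[0,0,0],[0,0,0],[0,0,0],[0,0,0]],"gripper":[0.85,0.85,0.85,0.85,0.85]}' 30
python3 - <<'E'
from h import *
from workcell import bot
f=bot.grab_frame("scene"); print([(st,c.round(1)) for st,c in blobs(f,(0,150,90),(10,255,255),(325,160,350,205),3)[1]])
u,v=336,175; cv2.imwrite("pics/s2.png",cv2.resize(f["pixels"][v-40:v+40,u-50:u+50,::-1],(600,480)))
print(bot.observe()["force"],bot.observe()["position"])
E
```

```text
clock: 4.7
position: [0.5465, -0.077, 0.1211]
tool_rot: [3.14, -0.001, 0.816]
force: [7.2, -5.5, -6.9]
grip_width: 0.0188
finger_force: 29.6
[]
[ 6.8522687  -4.7134633  -7.22847091] [ 0.54650825 -0.0770127   0.12094201]
```

View pics/s2.png

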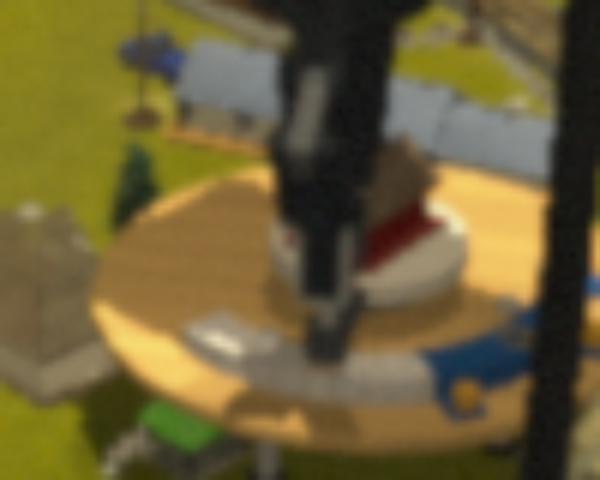

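The gripper holds the knob and the shed is still in place. The downward pull of about 7 N on the tool suits a pin drawn about 11 mm, so I'm swinging to 0.2 rad.

```bash
python3 -m crank '{"travel":[[-0.17,-0.19,0],[-0.34,-0.38,0],[-0.55,-0.65,0],[-0.80,-0.99,0],[-1.03,-1.35,0]],"turn":[[0,0,1.7],[0,0,3.4],[0,0,5.7],[0,0,8.6],[0,0,11.5]],"gripper":[0.85,0.85,0.85,0.85,0.85]}'
python3 -m crank '{"travel":[[0,0,0],[0,0,0],[0,0,0],[0,0,-0.1],[0,0,-0.2]],"turn":[[0,0,0],[0,0,0],[0,0,0],[0,0,0],[0,0,0]],"gripper":[0.85,0.85,0.85,0.85,0.85]}'
```

```text
clock: 5.25
position: [0.5364, -0.0905, 0.1209]
tool_rot: [3.14, -0.001, 1.019]
force: [7.4, -4.1, -7.0]
grip_width: 0.0186
finger_force: 29.6
clock: 5.75
position: [0.5363, -0.0906, 0.1189]
tool_rot: [3.14, -0.0, 1.017]
force: [7.5, -4.8, -5.5]
grip_width: 0.0183
finger_force: 29.6
```

```bash
python3 -m crank '{"travel":[[0,0,-0.03],[0,0,-0.06],[0,0,-0.08],[0,0,-0.08],[0,0,-0.08]],"turn":[[0,0,0],[0,0,0],[0,0,0],[0,0,0],[0,0,0]],"gripper":[0.85,0.85,0.85,0.85,0.85]}'
```

```text
clock: 6.25
position: [0.5363, -0.0905, 0.1181]
tool_rot: [3.14, -0.0, 1.017]
force: [6.7, -4.7, -4.7]
grip_width: 0.0186
finger_force: 29.7
```

```bash
for i in 1; do python3 -m crank '{"travel":[[0,0,-0.02],[0,0,-0.04],[0,0,-0.04],[0,0,-0.04],[0,0,-0.04]],"turn":[[0,0,0],[0,0,0],[0,0,0],[0,0,0],[0,0,0]],"gripper":[0.85,0.85,0.85,0.85,0.85]}'; done; python3 -m crank '{"travel":[[0,0,-0.02],[0,0,-0.03],[0,0,-0.03],[0,0,-0.03],[0,0,-0.03]],"turn":[[0,0,0],[0,0,0],[0,0,0],[0,0,0],[0,0,0]],"gripper":[0.85,0.85,0.85,0.85,0.85]}'
```

```text
clock: 6.75
position: [0.5364, -0.0905, 0.1178]
tool_rot: [3.14, -0.0, 1.017]
force: [6.9, -5.3, -4.1]
grip_width: 0.0183
finger_force: 29.8
clock: 7.25
position: [0.5364, -0.0905, 0.1176]
tool_rot: [3.14, -0.0, 1.017]
force: [4.8, -4.5, -2.2]
grip_width: 0.0185
finger_force: 30.0
```

```bash
python3 -m crank '{"travel":[[0,0,0],[0,0,0],[0,0,0],[0,0,0],[0,0,0]],"turn":[[0,0,0],[0,0,0],[0,0,0],[0,0,0],[0,0,0]],"gripper":[0.75,0.7,0.6,0.55,0.5]}'
python3 -m crank '{"travel":[[0,0,1],[0,0,2.5],[0,0,4],[0,0,4],[0,0,4]],"turn":[[0,0,0],[0,0,0],[0,0,0],[0,0,0],[0,0,0]],"gripper":[0.5,0.5,0.5,0.5,0.5]}'
python3 -m crank '{"travel":[[0.5,0.8,0],[1,1.7,0],[1.58,2.55,0],[1.58,2.55,0],[1.58,2.55,0]],"turn":[[0,0,0],[0,0,0],[0,0,0],[0,0,0],[0,0,0]],"gripper":[0.5,0.6,0.8,1,1]}'
python3 - <<'E'
from h import *
from workcell import bot
f=bot.grab_frame("scene"); pickle.dump(f,open("pics/s3.pkl","wb")); print([(st,c.round(1)) for st,c in blobs(f,(0,150,90),(10,255,255),(315,160,350,205),3)[1]])
a=2.388+.2
for z in(.126,.118): print(proj(f,(.607+.085*np.cos(a),-.134+.085*np.sin(a),z)))
u,v=336,175; cv2.imwrite("pics/s3.png",cv2.resize(f["pixels"][v-40:v+40,u-50:u+50,::-1],(600,480)))
E
```

```text
clock: 7.75
position: [0.5355, -0.0898, 0.1172]
tool_rot: [-3.141, 0.0, 1.017]
force: [0.5, -0.1, -0.3]
grip_width: 0.0427
finger_force: 0.0
clock: 8.25
position: [0.5357, -0.0899, 0.1577]
tool_rot: [3.141, -0.0, 1.017]
force: [-0.8, 0.4, -0.1]
grip_width: 0.0423
finger_force: 0.0
clock: 8.75
position: [0.5514, -0.064, 0.157]
tool_rot: [-3.141, 0.0, 1.018]
force: [-0.2, 0.2, 0.2]
grip_width: -0.0001
finger_force: 0.0
[([343, 176, 7, 11, 63], array([346.5, 181. ]))]
[347.24228084 182.07509641]
[347.13062234 184.95980971]
```

View pics/s3.png

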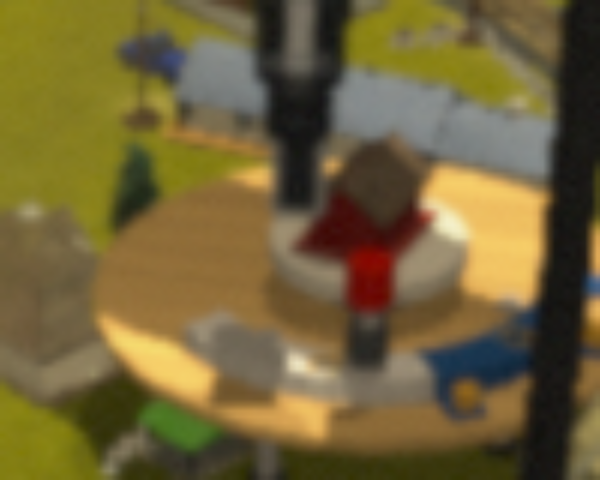

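The knob (crop 370,280) sits at its raised riding height, the shut gripper is behind it to the left, and the shed is in place. I'm lowering and closing up on the knob.

```bash
python3 -m crank '{"travel":[[0,0,-1.5],[0,0,-3],[0,0,-4.5],[0,0,-4.8],[0,0,-4.8]],"turn":[[0,0,0],[0,0,0],[0,0,0],[0,0,0],[0,0,0]],"gripper":[1,1,1,1,1]}'
python3 -m crank '{"travel":[[-0.1,-0.17,0],[-0.2,-0.34,0],[-0.3,-0.5,0],[-0.38,-0.62,0],[-0.42,-0.68,0]],"turn":[[0,0,0],[0,0,0],[0,0,0],[0,0,0],[0,0,0]],"gripper":[1,1,1,1,1]}'
cat > plan.py <<'E'
# rigid rotation about the stand axis: shift (cm) and turn (deg) for arcs given in rad, from a TCP position
import sys,numpy as np
from workcell import bot
p=bot.observe()["position"][:2]; ax=np.array([.607,-.134]); v=p-ax
print("r",np.linalg.norm(v).round(4),"tool phi",round(bot.observe()["tool_rot"][2]-1.018+.2,3))
for d in map(float,sys.argv[1:]):
    c,s=np.cos(d),np.sin(d); print(d,(100*(np.array([[c,-s],[s,c]])@v-v)).round(2),np.degrees(d).round(1))
E
python3 plan.py .02 .05 .08 .12 .16
```

```text
clock: 9.3
position: [0.5511, -0.0646, 0.1091]
tool_rot: [-3.141, 0.0, 1.017]
force: [-0.6, -0.1, -0.2]
grip_width: 0.0001
finger_force: 0.0
clock: 9.8
position: [0.5472, -0.0714, 0.1095]
tool_rot: [3.141, -0.0, 1.017]
force: [-0.0, 0.5, 0.3]
grip_width: 0.0001
finger_force: 0.4
r 0.0866 tool phi 0.199
0.02 [-0.12 -0.12] 1.1
0.05 [-0.31 -0.31] 2.9
0.08 [-0.48 -0.5 ] 4.6
0.12 [-0.71 -0.76] 6.9
0.16 [-0.92 -1.03] 9.2
```

```bash
python3 -m crank '{"travel":[[-0.12,-0.12,0],[-0.31,-0.31,0],[-0.48,-0.50,0],[-0.71,-0.76,0],[-0.92,-1.03,0]],"turn":[[0,0,1.1],[0,0,2.9],[0,0,4.6],[0,0,6.9],[0,0,9.2]],"gripper":[1,1,1,1,1]}'; python3 plan.py .04 .08 .12 .16 .2
```

```text
clock: 10.3
position: [0.5383, -0.081, 0.1095]
tool_rot: [3.141, -0.001, 1.182]
force: [3.3, 5.2, 2.0]
grip_width: -0.0002
finger_force: 3.1
r 0.0867 tool phi 0.364
0.04 [-0.21 -0.28] 2.3
0.08 [-0.4  -0.57] 4.6
0.12 [-0.58 -0.86] 6.9
0.16 [-0.76 -1.16] 9.2
0.2 [-0.92 -1.47] 11.5
```

```bash
python3 -m crank '{"travel":[[-0.10,-0.14,0],[-0.21,-0.28,0],[-0.31,-0.42,0],[-0.40,-0.57,0],[-0.40,-0.57,0]],"turn":[[0,0,1.1],[0,0,2.3],[0,0,3.4],[0,0,4.6],[0,0,4.6]],"gripper":[1,1,1,1,1]}'; python3 plan.py .03 .06 .09 .12 ; python3 - <<'E'
from h import *
from workcell import bot
f=bot.grab_frame("scene"); pickle.dump(f,open("pics/s4.pkl","wb")); print([(st,c.round(1)) for st,c in blobs(f,(0,150,90),(10,255,255),(335,160,375,205),3)[1]])
for th in(.4,.45,.5):
    a=2.388+th; print(th,proj(f,(.607+.085*np.cos(a),-.134+.085*np.sin(a),.126)).round(1))
E
```

```text
clock: 10.8
position: [0.5339, -0.0874, 0.1093]
tool_rot: [3.142, 0.0, 1.259]
force: [0.7, 0.6, 0.5]
grip_width: 0.0001
finger_force: 0.7
r 0.0867 tool phi 0.441
0.03 [-0.14 -0.22] 1.7
0.06 [-0.27 -0.45] 3.4
0.09 [-0.39 -0.68] 5.2
0.12 [-0.51 -0.91] 6.9
[([353, 176, 7, 11, 66], array([356. , 181.5]))]
0.4 [354.3 181.9]
0.45 [356.  181.8]
0.5 [357.7 181.6]
```

```bash
python3 -m crank '{"travel":[[-0.14,-0.22,0],[-0.27,-0.45,0],[-0.39,-0.68,0],[-0.51,-0.91,0],[-0.51,-0.91,0]],"turn":[[0,0,1.7],[0,0,3.4],[0,0,5.2],[0,0,6.9],[0,0,6.9]],"gripper":[1,1,1,1,1]}'; python3 plan.py .03 .06 .09 .12
```

```text
clock: 11.35
position: [0.5286, -0.0966, 0.1093]
tool_rot: [-3.141, 0.0, 1.381]
force: [0.9, 0.1, -0.2]
grip_width: 0.0003
finger_force: 0.1
r 0.0868 tool phi 0.563
0.03 [-0.11 -0.24] 1.7
0.06 [-0.21 -0.48] 3.4
0.09 [-0.3  -0.72] 5.2
0.12 [-0.39 -0.97] 6.9
```

```bash
python3 -m crank '{"travel":[[-0.11,-0.24,0],[-0.21,-0.48,0],[-0.30,-0.72,0],[-0.39,-0.97,0],[-0.39,-0.97,0]],"turn":[[0,0,1.7],[0,0,3.4],[0,0,5.2],[0,0,6.9],[0,0,6.9]],"gripper":[1,1,1,1,1]}'; python3 plan.py .03 .06 .09 .12;  python3 - <<'E'
from h import *
from workcell import bot
f=bot.grab_frame("scene"); pickle.dump(f,open("pics/s5.pkl","wb")); print([(st,c.round(1)) for st,c in blobs(f,(0,150,90),(10,255,255),(340,160,390,205),3)[1]])
for th in(.65,.7,.75,1.0):
    a=2.388+th; print(th,proj(f,(.607+.085*np.cos(a),-.134+.085*np.sin(a),.126)).round(1))
u,v=350,175; cv2.imwrite("pics/s5.png",cv2.resize(f["pixels"][v-40:v+40,u-50:u+50,::-1],(600,480)))
E
```

```text
clock: 11.85
position: [0.5246, -0.1067, 0.1091]
tool_rot: [-3.141, 0.0, 1.501]
force: [0.4, 0.9, 0.8]
grip_width: 0.0001
finger_force: 0.0
r 0.0868 tool phi 0.683
0.03 [-0.08 -0.25] 1.7
0.06 [-0.15 -0.5 ] 3.4
0.09 [-0.21 -0.75] 5.2
0.12 [-0.27 -1.01] 6.9
[([362, 176, 6, 10, 49], array([364.6, 180.3]))]
0.65 [362.6 180.8]
0.7 [364.2 180.4]
0.75 [365.7 180. ]
1.0 [372.4 177.5]
```

View pics/s5.png

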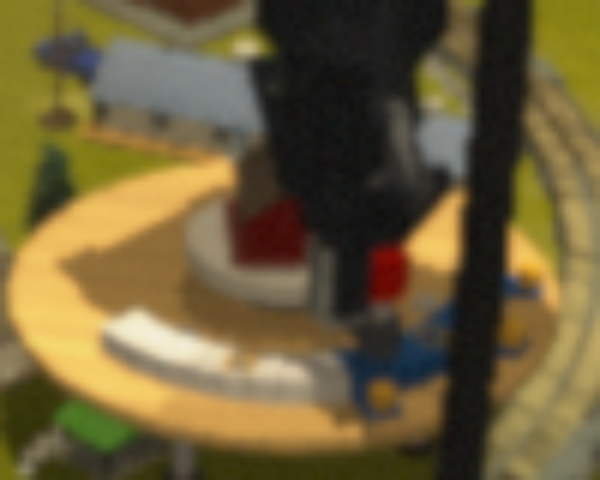

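The crop shows the finger pushing the red knob (385,270), which is still at riding height on the blue segment at about 0.71 rad. The shed is in place.

```bash
python3 -m crank '{"travel":[[-0.08,-0.25,0],[-0.15,-0.50,0],[-0.21,-0.75,0],[-0.27,-1.01,0],[-0.27,-1.01,0]],"turn":[[0,0,1.7],[0,0,3.4],[0,0,5.2],[0,0,6.9],[0,0,6.9]],"gripper":[1,1,1,1,1]}'; python3 plan.py .02 .04 .06 .08 .1
```

```text
clock: 12.4
position: [0.5221, -0.1167, 0.1092]
tool_rot: [-3.141, 0.0, 1.621]
force: [-0.1, -0.5, -0.4]
grip_width: -0.0003
finger_force: 0.0
r 0.0867 tool phi 0.803
0.02 [-0.03 -0.17] 1.1
0.04 [-0.06 -0.34] 2.3
0.06 [-0.09 -0.51] 3.4
0.08 [-0.11 -0.68] 4.6
0.1 [-0.13 -0.86] 5.7
```

```bash
python3 -m crank '{"travel":[[-0.03,-0.17,0],[-0.06,-0.34,0],[-0.09,-0.51,0],[-0.11,-0.68,0],[-0.11,-0.68,0]],"turn":[[0,0,1.1],[0,0,2.3],[0,0,3.4],[0,0,4.6],[0,0,4.6]],"gripper":[1,1,1,1,1]}'; cat > look.py <<'E'
from h import *
from workcell import bot
f=bot.grab_frame("scene"); pickle.dump(f,open("pics/s_last.pkl","wb"))
print([(st,c.round(1)) for st,c in blobs(f,(0,150,90),(10,255,255),(358,160,390,205),3)[1]])
for th in(.9,.95,1.,1.05):
    a=2.388+th; print(th,[proj(f,(.607+.085*np.cos(a),-.134+.085*np.sin(a),z)).round(1).tolist() for z in(.126,.118)])
E
python3 look.py;python3 plan.py .01 .02 .03 .04 .05
```

```text
clock: 12.9
position: [0.5211, -0.1234, 0.1092]
tool_rot: [-3.141, 0.0, 1.7]
force: [-0.9, 0.3, -0.5]
grip_width: -0.0001
finger_force: 0.4
[([369, 175, 5, 9, 28], array([371.1, 179.1]))]
0.9 [[369.9, 178.6], [369.7, 181.5]]
0.95 [[371.2, 178.1], [371.0, 180.9]]
1.0 [[372.4, 177.5], [372.2, 180.4]]
1.05 [[373.5, 176.9], [373.3, 179.8]]
r 0.0865 tool phi 0.881
0.01 [-0.01 -0.09] 0.6
0.02 [-0.02 -0.17] 1.1
0.03 [-0.03 -0.26] 1.7
0.04 [-0.04 -0.34] 2.3
0.05 [-0.04 -0.43] 2.9
```

```bash
python3 -m crank '{"travel":[[-0.01,-0.09,0],[-0.02,-0.17,0],[-0.03,-0.26,0],[-0.04,-0.34,0],[-0.04,-0.34,0]],"turn":[[0,0,0.6],[0,0,1.1],[0,0,1.7],[0,0,2.3],[0,0,2.3]],"gripper":[1,1,1,1,1]}'; python3 plan.py .01 .02
python3 -m crank '{"travel":[[0,-0.04,0],[0,-0.08,0],[0,-0.12,0],[0,-0.16,0],[0,-0.16,0]],"turn":[[0,0,0.3],[0,0,0.6],[0,0,0.9],[0,0,1.1],[0,0,1.1]],"gripper":[1,1,1,1,1]}'; python3 look.py|head -1;python3 plan.py .01 .02
```

```text
clock: 13.45
position: [0.5208, -0.1266, 0.1093]
tool_rot: [-3.142, 0.0, 1.74]
force: [-1.0, 1.4, 0.5]
grip_width: -0.0002
finger_force: 0.9
r 0.0865 tool phi 0.922
0.01 [-0.01 -0.09] 0.6
0.02 [-0.01 -0.17] 1.1
clock: 13.95
position: [0.5207, -0.1281, 0.1092]
tool_rot: [-3.141, 0.0, 1.759]
force: [-2.7, 1.5, -0.2]
grip_width: 0.0001
finger_force: 1.3
[([371, 175, 4, 8, 23], array([372.6, 178.3]))]
r 0.0864 tool phi 0.941
0.01 [-0.01 -0.09] 0.6
0.02 [-0.01 -0.17] 1.1
```

```bash
python3 -m crank '{"travel":[[0,-0.04,0],[0,-0.08,0],[0,-0.12,0],[0,-0.16,0],[0,-0.16,0]],"turn":[[0,0,0.3],[0,0,0.6],[0,0,0.9],[0,0,1.1],[0,0,1.1]],"gripper":[1,1,1,1,1]}'; python3 look.py|head -1;python3 plan.py
```

```text
clock: 14.5
position: [0.5207, -0.1296, 0.1093]
tool_rot: [-3.141, 0.0, 1.778]
force: [-2.4, 1.5, 0.4]
grip_width: 0.0003
finger_force: 1.3
[([372, 174, 4, 9, 25], array([373.3, 178. ]))]
r 0.0864 tool phi 0.96
```

```bash
python3 -m crank '{"travel":[[0.01,-0.03,0],[0.01,-0.06,0],[0.01,-0.09,0],[0.01,-0.12,0],[0.01,-0.12,0]],"turn":[[0,0,0.2],[0,0,0.4],[0,0,0.6],[0,0,0.8],[0,0,0.8]],"gripper":[1,1,1,1,1]}'; python3 look.py|head -1;python3 plan.py
```

```text
clock: 15.05
position: [0.5211, -0.1309, 0.1094]
tool_rot: [3.141, 0.0, 1.792]
force: [0.1, 0.6, -0.6]
grip_width: -0.0003
finger_force: 0.6
[([372, 174, 5, 9, 25], array([373.6, 177.4]))]
r 0.0859 tool phi 0.974
```

```bash
python3 -m crank '{"travel":[[0,-0.03,0],[0,-0.06,0],[0,-0.09,0],[0,-0.12,0],[0,-0.12,0]],"turn":[[0,0,0.2],[0,0,0.4],[0,0,0.6],[0,0,0.8],[0,0,0.8]],"gripper":[1,1,1,1,1]}'; python3 look.py|head -1;python3 plan.py
```

```text
clock: 15.6
position: [0.5211, -0.1321, 0.1094]
tool_rot: [3.141, 0.0, 1.806]
force: [0.5, 0.4, -0.3]
grip_width: 0.0002
finger_force: 0.0
[([373, 174, 4, 11, 26], array([373.9, 178.5]))]
r 0.086 tool phi 0.988
```

```bash
python3 - <<'E'
import pickle,numpy as np
f=pickle.load(open("pics/s_last.pkl","rb"))["pixels"].astype(int); s=pickle.load(open("pics/s5.pkl","rb"))["pixels"].astype(int)
d=lambda a:a[...,0]-a[...,1:].max(-1)
print(d(f)[170:190,369:381]); print(d(s)[170:190,359:371])
E
```

```text
[[ -2   1  -2  -2   1  -2   2   4  -1   3   0   0]
 [ -2   0   0  -1   0   1  -1   2   1   1   0   2]
 [ -3   0   0   0   2   2   5   5   2   1   4   1]
 [ -2  -3  -1  -2   9  16  20  12   5   1  -1   5]
 [ -2   1   0  11  31  47  47  34  11   3   0   0]
 [  0  -2   6  33  68  81  76  50  19   2   3   2]
 [  1   0  16  52  95 106  94  59  22   1   5   3]
 [  0   1  23  60 103 113 108  60  18   1   1   3]
 [ -1  -2  22  66  98 106  92  55  16   2   2   0]
 [  0   2  24  63  91  94  71  36  12  -1   3   1]
 [ -1   1  24  64  88  76  48  16   6  -1   3   2]
 [ -3  -1  30  67  88  77  39  11   3  -1   4   1]
 [  1  -1  30  72  97  80  44  12   3   2   2  -1]
 [ -1   4  35  74  88  80  44  15   0   1   2   5]
 [  1   9  35  71  73  60  38   7   4   2   1  -1]
 [  2   3  19  36  40  28  12   3  -3   3   0   0]
 [  3   4   5   9   8   5   3   6  -1   4   1  -1]
 [  1   1   3   3   3  -1  -2   0   5   1   0   4]
 [ -2   3   2   2   0   1   1   1  -2  -3   1   2]
 [  0   2  -1   0   1   2   0   1   0   3  -1   1]]
[[ -2  -2   0   1  -2   2   1  -1   0   2   0  10]
 [ -2   0   0   0  -3   5  -
[... 241 characters left out ...]
 45  62  72  79  72  67  61  47  42]
 [  2   1  28  79 102 110 114 101  77  61  54  47]
 [  1   0  35  78 105 111 114 107  80  55  54  53]
 [ -4   5  31  75 101 101 108  96  74  50  42  43]
 [  1   4  35  78  96  99  95  90  71  51  42  36]
 [  2   4  35  80  94  95  93  93  70  48  38  36]
 [ -3   7  37  75  92  98 101  88  63  41  34  33]
 [  0   6  37  83  94  95  95  80  56  40  29  28]
 [  0  10  39  70  77  79  71  60  46  32  23  18]
 [  0   7  26  42  46  46  47  41  35  26  17  12]
 [  0   1   8  16  15  18  24  28  31  25  20  15]
 [  3   4   4   7   8   8   9  20  27  28  26  19]
 [  1   3   4   4   7   4   4  13  25  27  22  13]
 [  3   2   2   3   2   3   3  10  17  15  10   6]]
```

The bottom edge of the red mask dropped from row 182 to 185, which matches the knob being home. I'm backing off to check.

```bash
python3 -m crank '{"travel":[[-0.1,0.4,0],[-0.2,0.8,0],[-0.37,1.45,0],[-0.37,1.45,1],[-0.37,1.45,3]],"turn":[[0,0,0],[0,0,0],[0,0,0],[0,0,0],[0,0,0]],"gripper":[1,1,1,1,1]}'
python3 -m crank '{"travel":[[0,0,4],[0,0,8],[0,0,12],[-2,4,14],[-4,8,14]],"turn":[[0,0,0],[0,0,0],[0,0,0],[0,0,0],[0,0,0]],"gripper":[1,1,1,1,1]}'
python3 -m crank '{"travel":[[-2,4,0],[-4,8,0],[-6,12,0],[-6,16,0],[-6,20,0]],"turn":[[0,0,0],[0,0,0],[0,0,0],[0,0,0],[0,0,0]],"gripper":[1,1,1,1,1]}'
python3 look.py; python3 - <<'E'
from h import *
from workcell import bot
t=bot.grab_frame("top"); s=pickle.load(open("pics/s_last.pkl","rb"))
for st,c in blobs(t,(0,170,120),(8,255,255),(330,170,400,215))[1]: print(st,c,[ray(t,c,z).round(4) for z in(.128,.136)])
a=t["pixels"][100:225,290:415,::-1]; b=s["pixels"][130:220,320:410,::-1]
cv2.imwrite("pics/end.png",np.hstack([cv2.resize(a,(400,400),interpolation=cv2.INTER_CUBIC),cv2.resize(b,(400,400),interpolation=cv2.INTER_CUBIC)]))
E
```

```text
clock: 16.15
position: [0.5166, -0.1168, 0.1393]
tool_rot: [-3.14, -0.001, 1.807]
force: [0.6, -0.5, 0.6]
grip_width: 0.0001
finger_force: 0.0
clock: 16.65
position: [0.4777, -0.0364, 0.2824]
tool_rot: [3.137, 0.002, 1.804]
force: [0.6, 1.4, -0.4]
grip_width: -0.0003
finger_force: 0.0
clock: 17.15
position: [0.4166, 0.164, 0.2804]
tool_rot: [3.14, 0.001, 1.806]
force: [0.9, 0.0, 0.2]
grip_width: 0.0002
finger_force: 0.0
[([369, 175, 8, 10, 71], array([372.2, 179.3]))]
0.9 [[369.9, 178.6], [369.7, 181.5]]
0.95 [[371.2, 178.1], [371.0, 180.9]]
1.0 [[372.4, 177.5], [372.2, 180.4]]
1.05 [[373.5, 176.9], [373.3, 179.8]]
[348, 170, 13, 3, 21] [355.04761905 170.47619048] [array([ 0.5755, -0.1352,  0.128 ]), array([ 0.5738, -0.1344,  0.136 ])]
[360, 189, 10, 10, 70] [364.34285714 193.9       ] [array([ 0.5252, -0.1537,  0.128 ]), array([ 0.5238, -0.1527,  0.136 ])]
```

View pics/end.png

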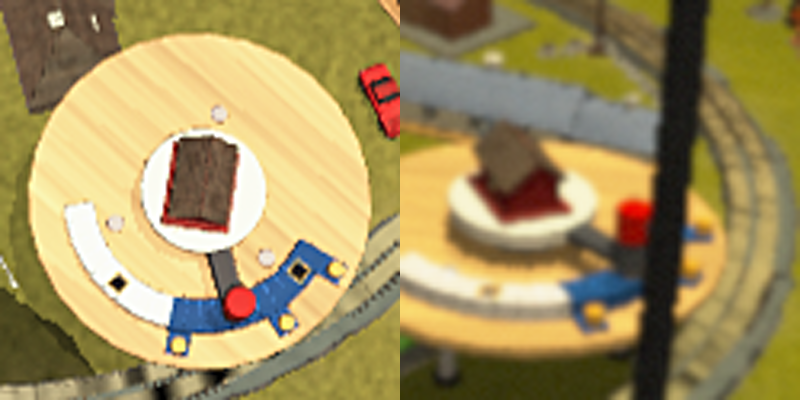

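```bash
python3 - <<'E'
from h import *
def edges(name,th,z):
    f=pickle.load(open(f"pics/{name}.pkl","rb")); a=2.388+th; X=(.607+.085*np.cos(a),-.134+.085*np.sin(a))
    im=f["pixels"].astype(float); d=im[...,0]-im[...,1:].max(-1)
    ct=proj(f,(*X,z)); u=int(round(ct[0]-.5)); p=d[int(ct[1])-11:int(ct[1])+13,u-1:u+2].mean(1); r0=int(ct[1])-11
    h=p.max()*.5; i=np.where(p>h)[0]; b=i[-1]; t=i[0]
    bot=r0+b+(p[b]-h)/(p[b]-p[b+1]); top=r0+t-(p[t]-h)/(p[t]-p[t-1])
    print(name,"pred ctr row",ct[1].round(2),"top",top.round(2),"bot",bot.round(2),"bot-pred",(bot-ct[1]).round(2),(top-ct[1]).round(2))
edges("scene0",0,.118);edges("s3",.2,.126);edges("s4",.46,.126);edges("s5",.71,.126)
edges("s_last",.99,.118);edges("s_last",.99,.126)
E
```

```text
scene0 pred ctr row 184.39 top 178.09 bot 187.36 bot-pred 2.97 -6.3
s3 pred ctr row 182.08 top 174.9 bot 186.11 bot-pred 4.04 -7.17
s4 pred ctr row 181.75 top 176.26 bot 186.1 bot-pred 4.34 -5.49
s5 pred ctr row 180.34 top 175.64 bot 184.7 bot-pred 4.36 -4.7
s_last pred ctr row 180.48 top 174.35 bot 183.5 bot-pred 3.02 -6.13
s_last pred ctr row 177.63 top 174.33 bot 183.56 bot-pred 5.93 -3.3
```

The picture shows the arm over the first blue hole, with the second hole still free at (300,270). The shed is centred and the knob is at its home height: its edges match the start picture to within about 0.2 px. Handing in.

```bash
python3 -c "
from workcell import bot
print(bot.job_done())"
```

```text
the job is handed in; nothing more can be done
None
```

I turned the stand to its next hole and handed the job in: the cameras put the pin home in the first blue hole, at about 0.99 rad, with the shed upright on the turntable. The interface returned no verdict.

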